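# Load a test cassette under the reader's spring clip

## Task

Load the test cassette into the clinic's test reader: with one fingertip press the spring clip's thumb bar down and keep it down, while the other fingertip pushes the cassette along its channel, under the raised clip, fully home against the reader's housing. Only when the cassette is home let the bar come up, so that the clip rests on the cassette, and leave everything clear. Do not lift the cassette, and leave the bottle, dish and cardboard tube where they stand.

Things in the scene. Friction and masses are not known exactly. Their poses are not given: they have to be found in the camera images.
- reader: Bench-top test reader, fixed. Origin at bench level (z 0) on its channel's centre line; +x is the way the cassette is pushed, +y points from the channel to the thumb bar, z up. Grey deck, top at z 18 mm, x -125 to 60, y -44 to 86 mm. Rails at y +-23 mm (3 mm thick, 4 mm high, x -110 to 45) leave a channel 43 mm wide, open above and at the -x end.
- stop (a point): Middle of the stop face at deck height (reader x 45, y 0, z 18 mm): the front of the white housing, 42 mm high, which fills reader x 45 to 130 mm over the deck's whole width. The cassette is home when its front end touches this face.
- cassette: Loose white flat test cassette, 80 (x) by 40 (y) by 12 mm thick, about 40 g, grey window and round well on top. Origin: centre of its underside. Starts flat in the channel (z 18 to 30 mm), x axis along the reader's, origin at reader x -43 to -28 mm: its front is 7 to 22 mm short of the clip's lip. Home, its origin is at reader x 5 mm. Push the middle of its rear end face.
- clip (a joint): Angle (rad) of the steel spring clip, a rocker. 0 = sprung shut; grows as the thumb bar goes down; hard stop 0.36. The lip just clears the cassette's top at 0.16 (also the reading when it rests on the cassette), by 5 mm at 0.30. Pressing the bar's middle takes 2 N at first, 5 N at 0.30. Its 8 mm shaft runs along reader x (-115 to 45 mm) at y 34, z 30 mm, in 2 lugs (x -10 and 41, 37 mm high).
- lip (a point): Underside of the clip's lip, at the middle of its length. The lip hangs from an arm over the channel, at reader x 20 to 34, y -4 mm. Shut, it is only 6 mm above the deck (z 24 mm) and blocks the cassette. The arm's top is at z 50 mm shut, about 62 mm open.
- thumb_bar (a point): Centre of the top face of the thumb bar, a steel strip 95 mm long (reader x -115 to -20) and 30 mm wide (y 48 to 78 mm), 63 mm from the channel's centre line. Shut, it slopes up outwards 0.30 rad: centre z 33, outer edge 37 mm. At clip angle 0.30 it is level, top z 24 mm, so level fingertips on it reach 6 mm below the cassette's top; a finger can slide along it.
- bottle: Bystander: brown bottle, 42 mm diameter, 90 mm high, origin at the centre of its foot.
- dish: Bystander: steel dish, 90 mm diameter, 35 mm high, origin at the centre of its foot.
- tube: Bystander: upright cardboard tube, 46 mm diameter, 100 mm high, origin at the centre of its foot.
Things that resemble listed ones, but are neither listed nor needed, are in the scene too. There is more than one size of the cassette; the one meant has the size given above.

How it is judged:
By the outcome, as a careful person would: the job done as asked, in the order asked, and still so for the second after the job is handed in, with the robot touching nothing.
It also fails if it takes over 42 s, if anything falls off the work surface, if the arm or the gripper's body presses on something with over 40 N, if the wrist force passes 120 N, or if a joint passes its speed limit or range.

## Robot

A 6-joint arm with a two-finger parallel gripper is mounted at the origin on the work surface. World frame = base frame: x ahead of the robot, y to its left, z up, the work surface at z = 0. Lengths are in m, angles in rad, forces in N, time in s.
With the tool pointing down it reaches from about 0.25 to 0.775 m from the base axis. Payload 8.9 kg.
Tool frame: the origin (TCP) lies at the very end of the fingers, on their centre line; the grasp point (between the pads) lies behind it (grasp_offset is the z of the grasp point in the tool frame, in m); z points along the fingers, y is the line along which they close (so a half turn about z gives the same grasp; the last joint's range is limited). The gripper opens to 85 mm and grips with 20 to 120 N. Pads are 22 mm wide; open, the fingers measure 114 mm over their backs; the gripper's body (76 mm by 85 mm) begins 54 mm behind the grasp point. The pads swing forward as they close: fully open they stand 13 mm farther back than shut.
Start: joints at [0.987, 0.291, -0.153, 1.127, 0, 1.431], TCP at [0.226, 0.474, 0.231] pointing down, gripper open.
Joint ranges: [-2.52, 2.52], [-0.91, 1.74], [-1.3, 1.37], [-1.96, 2.02], [-1.52, 1.47], [-3.14, 3.14]. Speed limits (rad/s): [2.22, 2.22, 2.79, 3.14, 3.14, 3.14].

## Interface

Orientations are given as a unit quaternion [w, x, y, z].
In Python, from cell import state, capture, camera_params, job_done, grasp_offset gives the robot as it stands.
- The arm moves only by the tool drive_tool, never from a script. Its argument "series" is a list of rows, each a list of 4 numbers: the shift along the tool's x, y, z in m, then the turn about the tool's z in degrees. In form: [[dx, dy, dz, spin], ...]. A call has 1 to 10 rows; each row shifts and turns the commanded pose from where the row before left it, along the tool's axes as they then stand; what a row does not reach is not made up. A row lasts 1/10 s, in which the tool goes at most 50 mm and 8.59 degrees, less where a joint would pass 70% of its speed; a pose out of reach is approached as far as the arm can. A call is refused whole if a number of a shift passes 0.05 or a number of a turn 8.59, either way. A call with a gripper value outside its range is refused whole. "gripper" is the opening, from -1 (shut) to 1 (fully open), set as the call begins (left out, the last holds). The fingers move at their own pace and stop on an object; "force" is the grip in N (left out, the last holds). Time passes only in rows, so rows that do not move let the fingers close. It gives the time, the measured TCP pose, the force, the opening and the grip force at its end, in the units of the state.
- state(): the state, without advancing time (a new reading comes with each control period).
- capture(name): name is "scene" or "top"; returns the picture (400x640x3 uint8, red, green, blue); there is no depth.
- camera_params(name): a dict with "intrinsics" (3x3 intrinsics, pixels), "D" ([k1, k2, p1, p2, k3] as OpenCV has them; the pictures are not rectified), "xyz" and "attitude" of the camera in the world. Camera axes: x right, y down, z forward; pixel columns grow to the right and rows downward; lengths in m; the calibration is good to about 2 mm. A picture is of the moment at which its call begins. camera_params takes no time and is no camera call.
- job_done(): hands the job in; it is judged then, once.
The state is a dict: "time": time; "qpos": joint angles; "qd": joint speeds; "joint_efforts": joint torques, N m; "ee_pos": TCP position; "tcp_rot": TCP orientation; "wrist_force": force on the tool from outside, world axes, zero at the start; "moment": the same for the moment, N m; "finger_gap": finger opening in m; "grip_force": force on a finger pad.
Only numpy, scipy, OpenCV 4.12 (cv2) and the standard library are available. Lean on these libraries where they do the work, as an engineer would, in place of code of your own. Each camera call takes 0.05 s, during which the arm holds its last target. There are 200 camera calls.

## Working session

There is one attempt and no reset: what is moved stays moved. The work goes in short steps, Python scripts to look and compute and a tool call to move; the robot and the scene stay as the last step left them, time stands still between calls to the robot, and variables do not carry over. Pictures are saved under pics/ and viewed, at most 10 in all, crops included, and the job is handed in when it is done.

Besides the shell and the picture viewer there is one more tool, called after "Emit:" in YAML: its name, and indented under it one key for each argument. drive_tool: Moves the arm, as the interface text tells. Its arguments: {"type":"object","properties":{"series":{"type":"array"},"gripper":{"type":"number"},"force":{"type":"number"}},"required":["series"]}

```bash
mkdir -p pics; ls; python3 - <<'E'
from cell import *
import cv2
for n in("scene","top"):
    im=capture(n); cv2.imwrite(f"pics/{n}0.png",im[:,:,::-1]); print(n,camera_params(n))
print(state()); print(grasp_offset)
E
```

```text
pics
scene {'intrinsics': array([[476.14346451,   0.        , 319.61347459],
       [  0.        , 476.14346451, 204.50826494],
       [  0.        ,   0.        ,   1.        ]]), 'D': array([0.00871084, 0.        , 0.        , 0.        , 0.        ]), 'xyz': array([1.02280324, 0.20648565, 0.85110981]), 'attitude': array([-0.1405609 ,  0.54374207,  0.80151423, -0.20533418])}
top {'intrinsics': array([[377.65810044,   0.        , 313.44847548],
       [  0.        , 377.65810044, 200.27674326],
       [  0.        ,   0.        ,   1.        ]]), 'D': array([0.00967825, 0.        , 0.        , 0.        , 0.        ]), 'xyz': array([0.4853763 , 0.02465809, 0.76659669]), 'attitude': array([ 0.06677902, -0.69984206,  0.70930542, -0.05145369])}
{'time': 0.1, 'qpos': array([ 9.86710158e-01,  2.91218011e-01, -1.54032030e-01,  1.12673559e+00,
       -2.02837627e-06,  1.43149767e+00]), 'qd': array([-9.46266341e-04, -2.36043330e-03,  2.68299084e-03,  1.11410120e-03,
       -2.85899307e-05,  1.06413576e-03]), 'joint_efforts': array([ 6.98015483e-04, -5.37978244e+01,  3.31918323e+01,  9.36026248e-03,
       -2.54786992e-04, -1.85624401e-05]), 'ee_pos': array([0.22566415, 0.47358436, 0.23079986]), 'tcp_rot': array([-2.09474494e-04,  2.20565016e-01,  9.75372093e-01, -5.56538858e-04]), 'wrist_force': array([ 0.4095958 , -0.5926887 , -0.29134934]), 'moment': array([-0.00909123,  0.03750522,  0.01236036]), 'grip_force': 0.0, 'finger_gap': 0.08531818246678341}
-0.0187
```

View pics/top0.png

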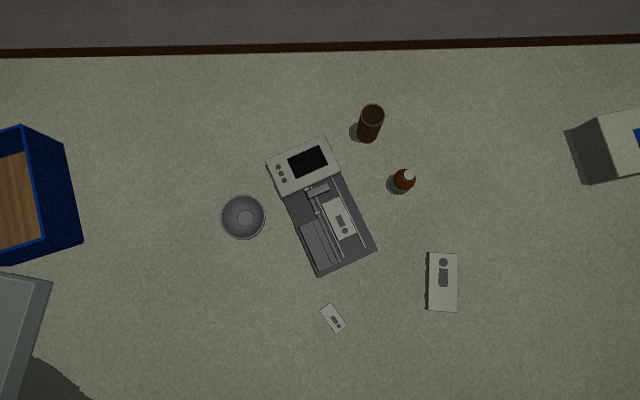

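View pics/scene0.png

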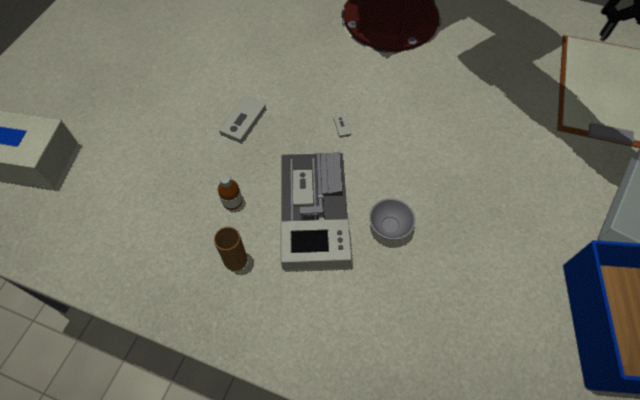

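The top view shows the reader at about (325,210), with its housing up-left, the thumb bar on the left around (320,245), and the cassette around (340,220). The dish is at (243,217), the bottle at (404,180) and the tube at (370,123). I'll zoom in.

```bash
python3 - <<'E'
import cv2
a=cv2.imread("pics/top0.png")[130:285,255:385]; b=cv2.imread("pics/scene0.png")[145:275,270:360]
a=cv2.convertScaleAbs(a,alpha=1.4);b=cv2.convertScaleAbs(b,alpha=1.1)
a=cv2.resize(a,None,fx=3.8,fy=3.8,interpolation=cv2.INTER_CUBIC);b=cv2.resize(b,None,fx=3.3,fy=3.3,interpolation=cv2.INTER_CUBIC)
a=cv2.copyMakeBorder(a,0,600-len(a),0,0,0)[:600];b=cv2.copyMakeBorder(b,0,600-len(b),0,0,0)
cv2.imwrite("pics/crop.png",cv2.hconcat([a,b]))
E
```

```text
(no output)
```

View pics/crop.png

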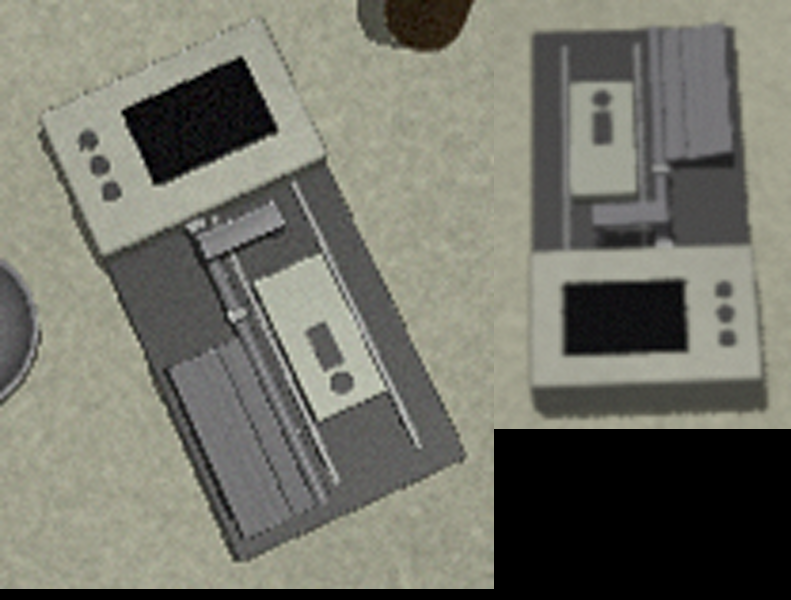

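```bash
cat > h.py <<'E'
import numpy as np,cv2
from scipy.optimize import least_squares
from scipy.spatial.transform import Rotation as R
from cell import *
def quat(q): return R.from_quat(np.roll(q,-1))
def proj(n,P):
    c=camera_params(n);r=quat(c["attitude"]).inv()
    return cv2.projectPoints(r.apply(np.atleast_2d(P)-c["xyz"]),np.zeros(3),np.zeros(3),c["intrinsics"],c["D"])[0][:,0]
def ray(n,px,z):
    c=camera_params(n);u=cv2.undistortPoints(np.array(px,float).reshape(-1,1,2),c["intrinsics"],c["D"])[:,0]
    d=quat(c["attitude"]).apply(np.c_[u,np.ones(len(u))]);return c["xyz"]+d*((z-c["xyz"][2])/d[:,2])[:,None]
def w2r(p,P): c,s=np.cos(p[2]),np.sin(p[2]);d=np.atleast_2d(P)[:,:2]-p[:2];return d@np.array([[c,-s],[s,c]])
def r2w(p,P): c,s=np.cos(p[2]),np.sin(p[2]);P=np.atleast_2d(P).astype(float);return np.c_[P[:,:2]@np.array([[c,s],[-s,c]])+p[:2],P[:,2:]]
E
python3 - <<'E'
from h import *
T=lambda a:np.array(a)/3.8+[255,130]
S=lambda a:(np.array(a)-[494,0])/3.3+[270,145]
Pt=np.array([[-125,-44,18],[-125,86,18],[45,86,60],[45,-44,60],[130,86,60],[130,-44,60],[-110,-23,22],[-110,23,22]])/1e3
pt=T([[463,459],[240,560],[103,256],[327,157],[42,118],[262,18],[418,447],[336,484]])
Ps=np.array([[-125,-44,18],[45,-44,60],[45,86,60],[130,-44,60],[130,86,60]])/1e3
ps=S([[532,33],[531,251],[749,245],[533,386],[765,380]])
f=lambda k:lambda p:np.r_[(proj("top",r2w(p,Pt))-pt).ravel()*(k!=1),(proj("scene",r2w(p,Ps))-ps).ravel()*(k!=0)]
for k in(0,1,2):
    s=least_squares(f(k),[.47,.0,.4],loss="soft_l1");print(k,s.x.round(4),np.round(s.fun,1))
p=s.x;np.save("p.npy",p)
print("cas top",w2r(p,ray("top",T([[255,282],[320,256],[385,391],[320,419]]),.03)).round(4))
print("cas sc",w2r(p,ray("scene",S([[634,195],[569,196],[571,81],[634,81]]),.03)).round(4))
print("bar",w2r(p,ray("top",T([[165,372],[247,538]]),.037)).round(4))
print("by world/reader",ray("top",[[243,217],[404,172],[372,110]],.09),w2r(p,ray("top",[[243,217],[404,172],[372,110]],.09)))
print("small",w2r(p,ray("top",[[333,318],[442,282]],.01)))
st=state();print(quat(st["tcp_rot"]).as_matrix().round(3),st["ee_pos"])
print("front wall etc", r2w(p,np.array([[-43,0,0],[-67,63,0],[5,0,0]])/1e3))
E
```

```text
0 [0.6054 0.0055 0.417 ] [ 1.4  0.4 -0.3  2.  -1.8 -0.1  1.1 -2.  -3.3 -3.  -0.3 -3.8  0.4  1.
  0.6  1.2 -0.  -0.  -0.  -0.   0.  -0.  -0.  -0.  -0.  -0. ]
1 [0.6167 0.0131 0.4133] [-0.  -0.  -0.  -0.  -0.  -0.  -0.  -0.  -0.  -0.  -0.  -0.  -0.  -0.
 -0.  -0.   0.3  2.2 -1.2 -1.1  2.4 -1.4 -2.1  0.6  0.7  0.1]
2 [0.6073 0.0073 0.4215] [ 0.6 -0.8 -0.9  1.  -2.7 -0.9  0.  -3.  -4.4 -3.6 -1.6 -4.6 -0.4 -0.2
 -0.1  0.1 -0.9 -1.9 -1.8 -6.1  1.3 -6.9 -2.3 -4.9 -0.1 -5.9]
cas top [[ 0.0014  0.0166]
 [-0.0005 -0.0199]
 [-0.0779 -0.0198]
 [-0.0768  0.0165]]
cas sc [[ 0.0079  0.019 ]
 [ 0.0069 -0.0198]
 [-0.0746 -0.0172]
 [-0.073   0.0219]]
bar [[-0.0223  0.0783]
 [-0.1152  0.0754]]
by world/reader [[ 0.57107518  0.16666666  0.09      ]
 [ 0.6497373  -0.12756234  0.09      ]
 [ 0.77072573 -0.07367925  0.09      ]] [[ 0.03214143  0.16029109]
 [-0.01644838 -0.14037062]
 [ 0.11599586 -0.14069883]]
small [[-0.20568197  0.09012733]
 [-0.23281351 -0.13105988]]
[[-0.903  0.43  -0.001]
 [ 0.43   0.903 -0.001]
 [ 0.    -0.001 -1.   ]] [0.22566415 0.47358436 0.23079986]
front wall etc [[ 0.56808396 -0.01033763  0.        ]
 [ 0.52041106  0.03733096  0.        ]
 [ 0.61188352  0.00929904  0.        ]]
```

```bash
python3 - <<'E'
from h import *
T=lambda a:(np.array(a)+.5)/3.8+[254.5,129.5]
S=lambda a:(np.array(a)+.5-[494,0])/3.3+[269.5,144.5]
Pt=np.array([[-125,-44,18],[-125,86,18],[45,86,60],[45,-44,60],[130,86,60],[130,-44,60],[-110,-23,22],[-110,23,22]])/1e3
pt=T([[463,459],[240,560],[103,256],[327,157],[42,118],[262,18],[418,447],[336,484]])
Ps=np.array([[-125,-44,18],[45,-44,60],[45,86,60],[130,-44,60],[130,86,60]])/1e3
ps=S([[532,33],[531,251],[749,245],[533,386],[765,380]])
def h(P,z): P=P.copy();P[P[:,2]>.05,2]=z;return P
f=lambda k:lambda p:np.r_[(proj("top",r2w(p,h(Pt,p[3])))-pt).ravel()*(k!=1),(proj("scene",r2w(p,h(Ps,p[3])))-ps).ravel()*(k!=0)]
for k in(0,1,2):
    s=least_squares(f(k),[.6,.0,.4,.06],loss="soft_l1");print(k,s.x.round(4),np.round(s.fun,1))
p=s.x;np.save("p.npy",p)
print("cas top",w2r(p,ray("top",T([[255,282],[320,256],[385,391],[320,419]]),.03)).round(4))
print("cas sc",w2r(p,ray("scene",S([[634,195],[569,196],[571,81],[634,81]]),.03)).round(4))
print("bar",w2r(p,ray("top",T([[165,372],[247,538]]),.037)).round(4))
E
```

```text
0 [0.609  0.0062 0.4082 0.0294] [ 0.9 -0.6 -1.   0.3 -0.   0.7  0.5  0.5 -0.6 -0.7  0.2  0.1 -0.1 -0.2
  0.1 -0.2 -0.  -0.  -0.   0.  -0.   0.  -0.   0.  -0.   0. ]
1 [0.609  0.009  0.4198 0.0396] [-0.  -0.  -0.   0.  -0.   0.  -0.  -0.  -0.  -0.  -0.  -0.  -0.  -0.
 -0.  -0.  -0.  -0.7 -0.3  0.2  1.6 -0.5 -0.8  0.9  0.1 -0. ]
2 [0.6079 0.007  0.4161 0.0354] [ 0.8 -0.4 -0.8  1.  -0.8  1.2  0.1  0.2 -1.7 -0.5 -0.7 -0.3 -0.1  0.1
  0.1  0.3 -0.5 -1.4 -0.9  0.3  0.6 -0.2 -1.6  0.7 -1.1  0.1]
cas top [[ 0.0019  0.0174]
 [ 0.0002 -0.0191]
 [-0.0772 -0.0194]
 [-0.0763  0.0169]]
cas sc [[ 0.0065  0.0188]
 [ 0.0058 -0.02  ]
 [-0.0758 -0.0179]
 [-0.0744  0.0212]]
bar [[-0.0221  0.079 ]
 [-0.1151  0.0756]]
```

The reader fits at about (0.608, 0.007), yaw 0.415, with the housing top near z 42. The cassette's rear face is at reader x −76 mm. I'll spin first, then go above the place.

Emit:
drive_tool:
  series:
    - [0, 0, 0, -8.2]
    - [0, 0, 0, -8.2]
    - [0, 0, 0, -8.2]
    - [0, 0, 0, -8.2]
    - [0, 0, 0, -8.2]
    - [0, 0, 0, -8.2]
    - [0, 0, 0, 0]
  gripper: 0.14

```text
time: 0.8
ee_pos: [0.2258, 0.4737, 0.231]
tcp_rot: [-0.0, -0.207, 0.978, -0.0]
wrist_force: [0.6, -0.2, 0.2]
finger_gap: 0.0489
grip_force: 0.0
```

Emit:
drive_tool:
  series:
    - [-0.005, -0.045, 0, 0]
    - [-0.005, -0.045, 0, 0]
    - [-0.005, -0.045, 0, 0]
    - [-0.005, -0.045, 0, 0]
    - [-0.005, -0.045, 0, 0]
    - [-0.005, -0.045, 0, 0]
    - [-0.005, -0.045, 0, 0]
    - [-0.005, -0.045, 0, 0]
    - [-0.005, -0.045, 0, 0]
    - [-0.005, -0.045, 0, 0]

```text
time: 1.8
ee_pos: [0.4532, 0.0802, 0.2313]
tcp_rot: [0.0, -0.203, 0.979, 0.0]
wrist_force: [0.7, 0.9, 0.1]
finger_gap: 0.0487
grip_force: 0.0
```

```bash
cat > st.py <<'E'
from h import *
p=np.load("p.npy");s=state();m=quat(s["tcp_rot"]).as_matrix()
x=w2r(p,s["ee_pos"])[0]
print("t",s["time"],"reader xy",x.round(4),"z",s["ee_pos"][2].round(4),"yaw err deg",np.degrees(np.arctan2(m[1,1],m[0,1])-np.pi/2-p[2]).round(2),"tilt",m[:,2].round(4),"F",s["wrist_force"].round(2),"gap",s["finger_gap"])
print("tool shift to reader(-100,31.5)", m.T@(np.r_[r2w(p,[[-.1,.0315]])[0,:2],s["ee_pos"][2]]-s["ee_pos"]))
E
python3 st.py
```

```text
t 1.8 reader xy [-0.1119  0.1295] z 0.2313 yaw err deg -0.42 tilt [ 2.e-04  1.e-04 -1.e+00] F [0.69 0.88 0.09] gap 0.048729713882171184
tool shift to reader(-100,31.5) [-1.25799731e-02 -9.78686384e-02  2.66331827e-06]
```

Emit:
drive_tool:
  series:
    - [-0.006, -0.047, 0, 0]
    - [-0.006, -0.047, 0, 0]
    - [0, 0, 0.04, 0]
    - [0, 0, 0.04, 0]
    - [0, 0, 0.04, 0]
    - [0, 0, 0.03, 0]
    - [0, 0, 0, 0]
    - [0, 0, 0, 0]

```text
time: 2.6
ee_pos: [0.5014, 0.0008, 0.0817]
tcp_rot: [-0.0, -0.204, 0.979, 0.0]
wrist_force: [0.2, 0.6, -0.0]
finger_gap: 0.0486
grip_force: 0.0
```

```bash
python3 st.py; python3 - <<'E'
from h import *
a=capture("top")[130:285,235:405,::-1];b=capture("scene")[130:255,270:380,::-1]
a=cv2.resize(cv2.convertScaleAbs(a,alpha=1.3),None,fx=2.6,fy=2.6,interpolation=cv2.INTER_CUBIC);b=cv2.resize(b,None,fx=3.2,fy=3.2,interpolation=cv2.INTER_CUBIC)
H=max(len(a),len(b));P=lambda i:cv2.copyMakeBorder(i,0,H-len(i),0,0,0)
cv2.imwrite("pics/c2.png",cv2.hconcat([P(a),P(b)]))
E
```

```text
t 2.6 reader xy [-0.0999  0.0374] z 0.0817 yaw err deg -0.26 tilt [-8.e-04  1.e-04 -1.e+00] F [ 0.21  0.57 -0.  ] gap 0.04856862645554856
tool shift to reader(-100,31.5) [ 6.08450798e-05 -5.88074489e-03 -2.19339864e-06]
```

View pics/c2.png

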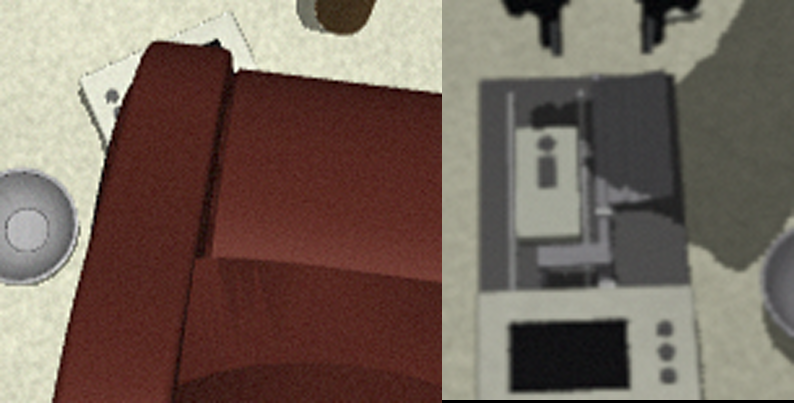

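The top view is hidden by the arm. The scene view shows the fingertips at about crop (557,52) and (648,50), and the cassette's rear edge at y 127 with x 516–581. I'll convert those to reader coordinates.

```bash
python3 - <<'E'
from h import *
p=np.load("p.npy")
S=lambda a:(np.array(a)+.5-[442,0])/3.2+[269.5,129.5]
for z in(.075,.08): print(w2r(p,ray("scene",S([[557,53],[648,51]]),z)).round(4))
print(w2r(p,ray("scene",S([[516,127],[578,127],[580,238],[517,238]]),.03)).round(4), w2r(p,ray("scene",S([[513,95],[581,93]]),.022)).round(4))
print(w2r(p,ray("scene",S([[478,81]]),.018)))
E
```

```text
[[-0.1001  0.0096]
 [-0.0995  0.0664]]
[[-0.0965  0.0097]
 [-0.0959  0.0661]]
[[-0.0755 -0.0183]
 [-0.074   0.0214]
 [ 0.0072  0.0202]
 [ 0.0058 -0.0186]] [[-0.1057 -0.0203]
 [-0.1057  0.0242]]
[[-0.1204424  -0.04352565]]
```

Emit:
drive_tool:
  series:
    - [0, -0.003, 0, 0.3]
    - [0, -0.003, 0, 0]
    - [0, 0, 0.02, 0]
    - [0, 0, 0.015, 0]
    - [0, 0, 0, 0]
    - [0, 0, 0, 0]
    - [0, 0, 0, 0]

```text
time: 3.4
ee_pos: [0.5046, -0.0049, 0.0473]
tcp_rot: [0.001, -0.203, 0.979, -0.0]
wrist_force: [-0.1, -0.2, -0.0]
finger_gap: 0.0486
grip_force: 0.0
```

```bash
python3 st.py
```

```text
t 3.4 reader xy [-0.0993  0.0308] z 0.0473 yaw err deg -0.43 tilt [ 1.4e-03 -3.0e-04 -1.0e+00] F [-0.08 -0.23 -0.04] gap 0.04858815959881145
tool shift to reader(-100,31.5) [ 7.43596683e-04  6.47157239e-04 -1.42481971e-06]
```

Emit:
drive_tool:
  series:
    - [0, 0, 0.006, 0]
    - [0, 0, 0.004, 0]
    - [0, 0, 0, 0]
    - [0, 0, 0, 0]
    - [0, 0, 0, 0]

```text
time: 3.9
ee_pos: [0.5039, -0.0047, 0.0364]
tcp_rot: [0.0, -0.203, 0.979, -0.0]
wrist_force: [1.2, 1.1, 0.3]
finger_gap: 0.0487
grip_force: 0.0
```

Emit:
drive_tool:
  series:
    - [0, 0, 0.003, 0]
    - [0, 0, 0, 0]
    - [0, 0, 0, 0]
    - [0, 0, 0, 0]

```text
time: 4.3
ee_pos: [0.5039, -0.0047, 0.0333]
tcp_rot: [0.0, -0.203, 0.979, 0.0]
wrist_force: [-0.5, 0.1, -1.2]
finger_gap: 0.0487
grip_force: 0.0
```

Emit:
drive_tool:
  series:
    - [0, 0, 0.003, 0]
    - [0, 0, 0, 0]
    - [0, 0, 0, 0]
    - [0, 0, 0, 0]

```text
time: 4.7
ee_pos: [0.5038, -0.0047, 0.0303]
tcp_rot: [-0.0, -0.203, 0.979, -0.0]
wrist_force: [-0.2, -0.6, 0.1]
finger_gap: 0.0488
grip_force: 0.0
```

Emit:
drive_tool:
  series:
    - [0, 0, 0.002, 0]
    - [0, 0, 0, 0]
    - [0, 0, 0, 0]

```text
time: 5.0
ee_pos: [0.504, -0.0047, 0.0284]
tcp_rot: [0.0, -0.203, 0.979, -0.0]
wrist_force: [0.1, 0.7, 2.3]
finger_gap: 0.0485
grip_force: 1.2
```

Emit:
drive_tool:
  series:
    - [0, 0, 0.002, 0]
    - [0, 0, 0, 0]
    - [0, 0, 0, 0]

```text
time: 5.3
ee_pos: [0.504, -0.0047, 0.0263]
tcp_rot: [0.0, -0.203, 0.979, 0.0]
wrist_force: [0.5, -0.3, 4.3]
finger_gap: 0.0488
grip_force: 1.6
```

Emit:
drive_tool:
  series:
    - [0, 0, 0.002, 0]
    - [0, 0, 0, 0]
    - [0, 0, 0, 0]

```text
time: 5.6
ee_pos: [0.504, -0.0047, 0.0243]
tcp_rot: [0.0, -0.203, 0.979, -0.0]
wrist_force: [0.4, -0.4, 4.6]
finger_gap: 0.0487
grip_force: 2.1
```

Emit:
drive_tool:
  series:
    - [0, 0, 0.002, 0]
    - [0, 0, 0.002, 0]
    - [0, 0, 0, 0]
    - [0, 0, 0, 0]
    - [0, 0, 0, 0]

```text
time: 6.1
ee_pos: [0.5043, -0.0052, 0.0205]
tcp_rot: [0.0, -0.203, 0.979, -0.001]
wrist_force: [0.7, -2.6, 7.3]
finger_gap: 0.0487
grip_force: 3.6
```

Emit:
drive_tool:
  series:
    - [0, 0, 0.0015, 0]
    - [0, 0, 0, 0]
    - [0, 0, 0, 0]

```text
time: 6.4
ee_pos: [0.5044, -0.0054, 0.0194]
tcp_rot: [0.0, -0.203, 0.979, -0.001]
wrist_force: [-0.1, -2.5, 10.5]
finger_gap: 0.0487
grip_force: 5.8
```

```bash
python3 st.py; python3 - <<'E'
from h import *
for i in range(1):
    b=capture("scene")[130:255,270:380,::-1]
cv2.imwrite("pics/c3.png",cv2.resize(b,None,fx=4.8,fy=4.8,interpolation=cv2.INTER_CUBIC))
E
```

```text
t 6.4 reader xy [-0.0996  0.0305] z 0.0194 yaw err deg -0.45 tilt [ 0.0011 -0.0013 -1.    ] F [-0.09 -2.5  10.5 ] gap 0.048679740639497066
tool shift to reader(-100,31.5) [ 3.87718010e-04  9.82940022e-04 -1.78682633e-06]
```

View pics/c3.png

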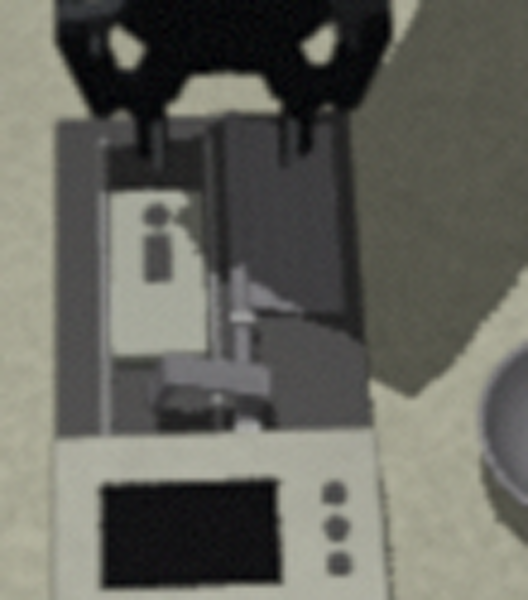

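The scene view shows both fingertips in place: the channel finger at (150,150), behind the cassette's rear edge at y 190, and the other on the bar. The arm has risen. I'll check the clip angle from the arm's corner and see which finger carries the load.

```bash
python3 - <<'E'
from h import *
p=np.load("p.npy");s=state();m=quat(s["tcp_rot"])
print("F tool",m.inv().apply(s["wrist_force"]).round(2),"M tool",m.inv().apply(s["moment"]).round(3),s["grip_force"])
def pt(x,y,z,t):
    dy,dz=y-.034,z-.030   # clip opens: channel side rises
    c,sn=np.cos(t),np.sin(t); return r2w(p,[[x,.034+dy*c+dz*sn,.030-dy*sn+dz*c]])
for y in(-.012,-.008,-.004,0):
  print(y,[proj("scene",pt(.020,y,.050,t))[0].round(1).tolist() for t in(0,.16,.25,.3,.36)])
print("seen shut (300,207.2) now (303.8,204)")
E
```

```text
F tool [  1.09  -1.88 -11.66] M tool [0.106 0.383 0.024] 5.758439339697361
-0.012 [[296.1, 205.4], [298.0, 203.5], [299.2, 202.5], [300.1, 202.0], [301.1, 201.4]]
-0.008 [[298.2, 205.3], [300.0, 203.6], [301.3, 202.7], [302.1, 202.2], [303.1, 201.7]]
-0.004 [[300.3, 205.2], [302.1, 203.7], [303.4, 202.9], [304.1, 202.5], [305.1, 202.0]]
0 [[302.4, 205.2], [304.2, 203.8], [305.4, 203.1], [306.1, 202.7], [307.1, 202.3]]
seen shut (300,207.2) now (303.8,204)
```

Emit:
drive_tool:
  series:
    - [0, 0, -0.001, 0]
    - [0, 0, 0, 0]
    - [0, 0, 0, 0]

```text
time: 6.75
ee_pos: [0.5043, -0.0052, 0.0201]
tcp_rot: [0.0, -0.203, 0.979, -0.001]
wrist_force: [0.3, -2.8, 8.4]
finger_gap: 0.0488
grip_force: 3.9
```

Emit:
drive_tool:
  series:
    - [-0.003, 0, 0, 0]
    - [-0.003, 0, 0, 0]
    - [-0.003, 0, 0, 0]
    - [-0.003, 0, 0, 0]
    - [0, 0, 0, 0]

```text
time: 7.25
ee_pos: [0.5135, -0.0001, 0.0195]
tcp_rot: [-0.001, -0.203, 0.979, -0.0]
wrist_force: [-4.1, -1.5, 8.5]
finger_gap: 0.0487
grip_force: 4.0
```

Emit:
drive_tool:
  series:
    - [-0.003, 0, 0, 0]
    - [-0.003, 0, 0, 0]
    - [-0.003, 0, 0, 0]
    - [0, 0, 0, 0]

```text
time: 7.65
ee_pos: [0.5215, 0.0035, 0.0195]
tcp_rot: [-0.002, -0.203, 0.979, 0.0]
wrist_force: [-5.3, -1.4, 9.4]
finger_gap: 0.0487
grip_force: 4.4
```

```bash
python3 st.py; python3 - <<'E'
from h import *
b=capture("scene")[130:255,270:380,::-1]
cv2.imwrite("pics/c4.png",cv2.resize(b,None,fx=4.8,fy=4.8,interpolation=cv2.INTER_CUBIC))
E
```

```text
t 7.65 reader xy [-0.0804  0.0317] z 0.0195 yaw err deg -0.42 tilt [-3.1e-03 -5.0e-04 -1.0e+00] F [-5.35 -1.35  9.43] gap 0.04871748193107458
tool shift to reader(-100,31.5) [ 1.96384099e-02 -3.64456524e-04  5.89001223e-05]
```

View pics/c4.png

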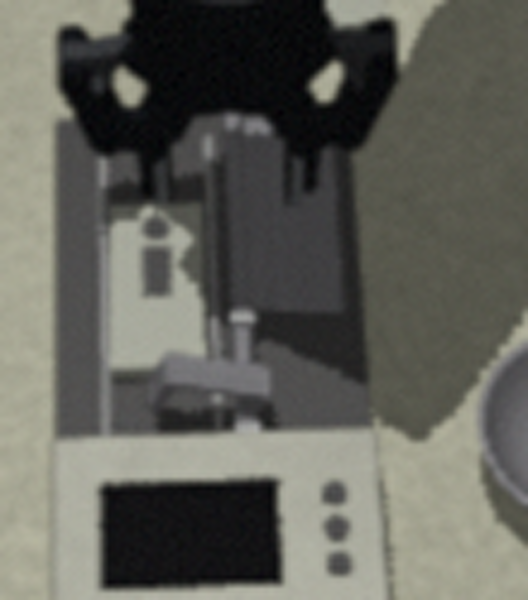

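The cassette is moving: its front edge went from y 355 to 370 in the crop, the finger is against its rear end, and the clip is still raised. I'll carry on.

Emit:
drive_tool:
  series:
    - [-0.003, 0, 0, 0]
    - [-0.003, 0, 0, 0]
    - [-0.003, 0, 0, 0]
    - [-0.003, 0, 0, 0]
    - [-0.003, 0, 0, 0]
    - [0, 0, 0, 0]

```text
time: 8.3
ee_pos: [0.5353, 0.0095, 0.0195]
tcp_rot: [-0.002, -0.203, 0.979, 0.0]
wrist_force: [-5.3, -0.5, 9.7]
finger_gap: 0.0486
grip_force: 4.8
```

Emit:
drive_tool:
  series:
    - [-0.003, 0, 0, 0]
    - [-0.003, 0, 0, 0]
    - [-0.003, 0, 0, 0]
    - [-0.003, 0, 0, 0]
    - [0, 0, 0, 0]
    - [0, 0, 0, 0]

```text
time: 8.9
ee_pos: [0.5461, 0.0142, 0.0196]
tcp_rot: [-0.002, -0.203, 0.979, 0.0]
wrist_force: [-4.7, -1.7, 9.7]
finger_gap: 0.0487
grip_force: 5.0
```

```bash
python3 st.py
```

```text
t 8.9 reader xy [-0.0536  0.0315] z 0.0196 yaw err deg -0.42 tilt [-3.1e-03 -6.0e-04 -1.0e+00] F [-4.69 -1.67  9.73] gap 0.048730683761550084
tool shift to reader(-100,31.5) [ 0.04642234 -0.00035908  0.00014393]
```

Emit:
drive_tool:
  series:
    - [-0.002, 0, 0, 0]
    - [-0.002, 0, 0, 0]
    - [0, 0, 0, 0]
    - [0, 0, 0, 0]

```text
time: 9.3
ee_pos: [0.5496, 0.0157, 0.0196]
tcp_rot: [-0.002, -0.203, 0.979, -0.0]
wrist_force: [-6.7, -2.6, 10.5]
finger_gap: 0.0486
grip_force: 5.3
```

Emit:
drive_tool:
  series:
    - [-0.002, 0, 0, 0]
    - [0, 0, 0, 0]
    - [0, 0, 0, 0]

```text
time: 9.6
ee_pos: [0.5513, 0.0164, 0.0195]
tcp_rot: [-0.002, -0.203, 0.979, -0.0]
wrist_force: [-6.7, -1.4, 11.1]
finger_gap: 0.0485
grip_force: 5.5
```

Emit:
drive_tool:
  series:
    - [-0.002, 0, 0, 0]
    - [0, 0, 0, 0]
    - [0, 0, 0, 0]

```text
time: 9.9
ee_pos: [0.5532, 0.0173, 0.0196]
tcp_rot: [-0.002, -0.203, 0.979, -0.0]
wrist_force: [-6.7, -0.8, 10.5]
finger_gap: 0.0483
grip_force: 5.5
```

Emit:
drive_tool:
  series:
    - [-0.0015, 0, 0, 0]
    - [0, 0, 0, 0]
    - [0, 0, 0, 0]

```text
time: 10.2
ee_pos: [0.5544, 0.0177, 0.0195]
tcp_rot: [-0.002, -0.203, 0.979, -0.0]
wrist_force: [-8.0, -1.6, 12.4]
finger_gap: 0.0488
grip_force: 7.5
```

Emit:
drive_tool:
  series:
    - [-0.0015, 0, 0, 0]
    - [0, 0, 0, 0]
    - [0, 0, 0, 0]

```text
time: 10.5
ee_pos: [0.5544, 0.0178, 0.0195]
tcp_rot: [-0.003, -0.203, 0.979, -0.0]
wrist_force: [-11.8, -5.6, 16.6]
finger_gap: 0.0483
grip_force: 9.8
```

The tool has stopped advancing and the force is climbing, so something solid is there, about where home should be. I'll look before releasing the bar.

Emit:
drive_tool:
  series:
    - [-0.001, 0, 0, 0]
    - [0, 0, 0, 0]
    - [0, 0, 0, 0]

```text
time: 10.8
ee_pos: [0.5545, 0.0178, 0.0194]
tcp_rot: [-0.004, -0.202, 0.979, -0.001]
wrist_force: [-15.6, -6.9, 19.6]
finger_gap: 0.0488
grip_force: 11.3
```

```bash
python3 st.py; python3 - <<'E'
from h import *
b=capture("scene")[140:240,275:365,::-1]
cv2.imwrite("pics/c5.png",cv2.resize(b,None,fx=6,fy=6,interpolation=cv2.INTER_CUBIC))
p=np.load("p.npy");print(((proj("scene",r2w(p,np.array([[-35,-20,30],[-35,20,30],[45,-20,30],[45,20,30],[45,-20,18]])/1e3))-[275,140])*6).round())
E
```

```text
t 10.8 reader xy [-0.0445  0.0315] z 0.0194 yaw err deg -0.48 tilt [-0.0078 -0.0029 -1.    ] F [-15.6   -6.86  19.62] gap 0.04882163896574349
tool shift to reader(-100,31.5) [ 0.055546   -0.00044505  0.00045919]
[[103. 278.]
 [222. 274.]
 [106. 491.]
 [230. 487.]
 [107. 508.]]
```

View pics/c5.png

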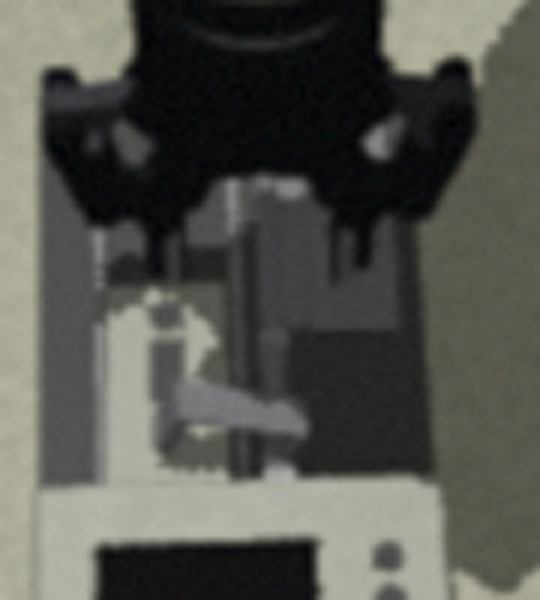

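The cassette runs under the raised clip right up to the housing, with its rear edge at y≈283 against a predicted 278. I'll back the finger off with the bar still down, then let the bar up gently.

Emit:
drive_tool:
  series:
    - [0.002, 0, 0, 0]
    - [0.002, 0, 0, 0]
    - [0.003, 0, 0, 0]
    - [0.003, 0, 0, 0]
    - [0, 0, 0, 0]
    - [0, 0, 0, 0]

```text
time: 11.45
ee_pos: [0.551, 0.0154, 0.0204]
tcp_rot: [0.001, -0.203, 0.979, 0.0]
wrist_force: [1.6, 2.8, 7.5]
finger_gap: 0.049
grip_force: 3.6
```

Emit:
drive_tool:
  series:
    - [0, 0, -0.002, 0]
    - [0, 0, -0.002, 0]
    - [0, 0, -0.002, 0]
    - [0, 0, -0.002, 0]
    - [0, 0, -0.002, 0]
    - [0, 0, -0.002, 0]
    - [0, 0, -0.003, 0]
    - [0, 0, -0.003, 0]
    - [0, 0, 0, 0]

```text
time: 12.35
ee_pos: [0.55, 0.0151, 0.0383]
tcp_rot: [0.0, -0.203, 0.979, -0.0]
wrist_force: [0.1, -0.3, 0.0]
finger_gap: 0.0485
grip_force: 0.0
```

Emit:
drive_tool:
  series:
    - [0, 0, -0.03, 0]
    - [0, 0, -0.05, 0]
    - [0, 0, -0.05, 0]
    - [0, 0, -0.05, 0]
    - [0, 0.045, 0, 0]
    - [0, 0.045, 0, 0]
    - [0, 0.045, 0, 0]
    - [0, 0.045, 0, 0]
    - [0, 0.045, 0, 0]
    - [0, 0.045, 0, 0]

```text
time: 13.35
ee_pos: [0.4414, 0.2644, 0.2179]
tcp_rot: [0.0, -0.203, 0.979, 0.0]
wrist_force: [0.3, 0.2, -0.3]
finger_gap: 0.0487
grip_force: 0.0
```

Emit:
drive_tool:
  series:
    - [0, 0.045, 0, 0]
    - [0, 0.045, 0, 0]
    - [0, 0.045, 0, 0]
    - [0, 0, 0, 0]
    - [0, 0, 0, 0]

```text
time: 13.85
ee_pos: [0.3881, 0.3874, 0.2176]
tcp_rot: [-0.0, -0.204, 0.979, -0.0]
wrist_force: [0.4, 0.5, 0.4]
finger_gap: 0.0486
grip_force: 0.0
```

```bash
python3 st.py; python3 - <<'E'
from h import *
a=capture("top")[90:285,210:420,::-1];b=capture("scene")[140:275,275:365,::-1]
a=cv2.resize(cv2.convertScaleAbs(a,alpha=1.3),None,fx=2.0,fy=2.0,interpolation=cv2.INTER_CUBIC);b=cv2.resize(b,None,fx=4,fy=4,interpolation=cv2.INTER_CUBIC)
H=max(len(a),len(b));P=lambda i:cv2.copyMakeBorder(i,0,H-len(i),0,0,0)
cv2.imwrite("pics/c6.png",cv2.hconcat([P(a),P(b)]))
E
```

```text
t 13.85 reader xy [-0.0472  0.4367] z 0.2176 yaw err deg -0.29 tilt [-1.e-04 -5.e-04 -1.e+00] F [0.45 0.53 0.37] gap 0.04863145744412827
tool shift to reader(-100,31.5) [ 5.07002869e-02 -4.05508031e-01  2.01059883e-04]
```

View pics/c6.png

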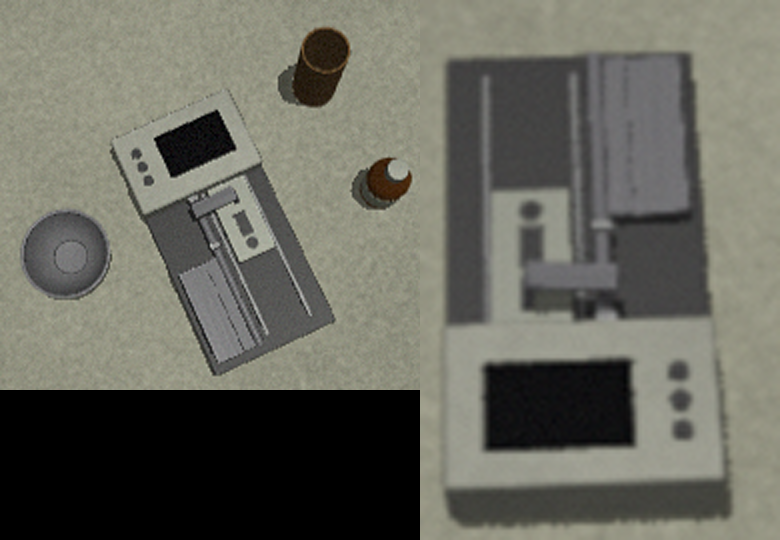

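The cassette lies against the housing, with its rear edge at (492–570, 188). The clip rests on it, the bystanders haven't moved and the arm is clear.

```bash
python3 -c "
from cell import *
print(job_done())"
```

```text
the job is handed in; nothing more can be done
None
```

The cassette was pushed home against the housing with the thumb bar held down, the clip now rests on it, the arm is clear, and the job is handed in at about 14 s (no verdict was returned).

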